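# Dial the code on a transport case and draw its bolt

## Task

Unlock the transport case: from left to right as seen from the robot, press and roll the three pip-numbered thumbwheels to 5, 2 and 4, finishing each wheel before touching the next and never touching two at once, then slide the steel bolt knob fully towards the wheels and let go. Be gentle: never more than about 20 N on a wheel or 25 N on the bolt, and leave the small things on and beside the case where they are.

Things in the scene. Friction and masses are not known exactly. Their poses are not given: they have to be found in the camera images.
- case: flat black transport case, fixed, 250 (x) x 370 (y) x 70 mm high; origin at the centre of its underside, x away from the robot, y along the wheel row to the left. On its lid a grey lock console, centred at x -35 mm, 66 mm wide, y -170 to +100 mm, its top 90 mm above the bench; white index bars beside the wheels show where the number is read (on top). Front handle reaches x -156 mm
- top_left (a point): nominal top of the left wheel, case (-35, 45, 107) mm, fixed to the case. Each real wheel rests up to 4.5 mm above or below, unmeasured: feel for it. It is sprung: yields at about 3 N, then 0.8 N per mm. At rest it is locked to its number (0.1 rad play)
- top_middle (a point): nominal top of the middle wheel, case (-35, 0, 107) mm; sprung as the left one. Pressed 4 mm below its own resting height a wheel is free and rolls by friction under a fingertip (one number = 23 mm of rim travel); at 7.5 mm it bottoms hard
- top_right (a point): nominal top of the right wheel, case (-35, -45, 107) mm; works as the others. When let up, each wheel snaps within about 0.5 s to its nearest number and locks
- wheel_left (a joint): left thumbwheel (seen from the robot): black drum 44 mm across, 20 mm wide, axle along the case's y; angle in rad, stops at both ends. Numbers 1 to 6 as groups of white pips: n is on top at (n-1)*1.0472. The value and number grow as the drum's top rolls to the case's +x (away from the robot). It must show 5 (4.189)
- wheel_middle (a joint): middle thumbwheel (seen from the robot): black drum 44 mm across, 20 mm wide, axle along the case's y; angle in rad, stops at both ends. Numbers 1 to 6 as groups of white pips: n is on top at (n-1)*1.0472. The value and number grow as the drum's top rolls to the case's +x (away from the robot). It must show 2 (1.047)
- wheel_right (a joint): right thumbwheel (seen from the robot): black drum 44 mm across, 20 mm wide, axle along the case's y; angle in rad, stops at both ends. Numbers 1 to 6 as groups of white pips: n is on top at (n-1)*1.0472. The value and number grow as the drum's top rolls to the case's +x (away from the robot). It must show 4 (3.142)
- bolt (a joint): the lock's sliding bolt, travel in m: 0 shut, 0.014 fully open at its stop. It slides along the case's +y, towards the wheels, with 2 to 4 N of drag, and stops dead after about 2 mm unless all three wheels show their code numbers
- bolt_knob (a point): top centre of the bolt's round upright steel knob, 16 mm in diameter, 117.5 mm above the bench; its 24 (x) x 26 (y) x 4 mm foot plate lies on the console (plate's top 94.5 mm above the bench). At case (-35, -126, 117.5) mm when shut; moves with the bolt
- bit_box: small grey box 45 x 75 x 18 mm lying on the lid behind the lock; leave it
- solder_spool: white spool 52 mm in diameter, 28 mm high, standing on the lid behind the lock; leave it
- pliers: yellow-handled pliers about 160 mm long lying on the bench right of the case; leave them
- screwdriver: green-handled screwdriver 180 mm long lying on the bench left of the case; leave it
There are look-alikes about, which are no part of the job. What is meant by the bit_box is not red, and is the larger of those in its own colour.

How it is judged:
On the way, in this order (a step that is already met when the one before it is completed fails the run):
1. the left wheel shows 5 (value of joint wheel_left between 3.889 and 4.489 rad), for 0.2 s.
2. the left and middle wheels show 5 and 2 (all of step 1 and value of joint wheel_middle between 0.747 and 1.347 rad), for 0.2 s.
3. all three wheels show 5, 2, 4, bolt still shut (all of step 2 and value of joint wheel_right between 2.842 and 3.442 rad and value of joint bolt below 0.005 m), for 0.2 s.
4. the bolt is slid open (value of joint bolt above 0.0115 m), for 0.1 s.
At the end, for the whole second after the job is handed in: the wheels show 5, 2 and 4 from left to right (each within 0.3 rad), the bolt stands open by at least 11.5 of its 14 mm, and the small things are at rest where they were (all of step 2 and value of joint wheel_right between 2.842 and 3.442 rad and value of joint bolt above 0.0115 m and linear speed of each of bit_box, solder_spool, pliers, screwdriver below 0.02 m/s); the robot touches nothing.
It fails at once if the middle wheel was touched (over 1 N) while the left did not show 5 (contact force between any of the fingers, the arm and wheel_middle above 1 N and not (value of joint wheel_left between 3.889 and 4.489 rad)).
It fails at once if the right wheel was touched (over 1 N) while the left and middle did not show 5 and 2 (contact force between any of the fingers, the arm and wheel_right above 1 N and not (value of joint wheel_left between 3.889 and 4.489 rad and value of joint wheel_middle between 0.747 and 1.347 rad)).
It fails at once if two wheels were touched at once ((contact force between any of the fingers, the arm and wheel_left above 1 N and contact force between any of the fingers, the arm and wheel_middle above 1 N) or (contact force between any of the fingers, the arm and wheel_middle above 1 N and contact force between any of the fingers, the arm and wheel_right above 1 N)).
It fails at once if a wheel was pressed with more than 22 N, or the bolt with more than 28 N (contact force between any of the fingers, the arm and wheel_left above 22 N or contact force between any of the fingers, the arm and wheel_middle above 22 N or contact force between any of the fingers, the arm and wheel_right above 22 N or contact force between any of the fingers, the arm and bolt above 28 N).
It fails at once if something lying on or beside the case was moved more than 25 mm (distance of any of bit_box, solder_spool, pliers, screwdriver from where it was at the start of the episode above 0.025 m).
It also fails if it takes over 72 s, if anything falls off the work surface, if the arm or the gripper's body presses on something with over 40 N, if the wrist force passes 120 N, or if a joint passes its speed limit or range.

## Robot

A 7-joint arm with a two-finger parallel gripper is mounted at the origin on the work surface. World frame = base frame: x ahead of the robot, y to its left, z up, the work surface at z = 0. Lengths are in m, angles in rad, forces in N, time in s.
With the tool pointing down it reaches from about 0.425 to 0.95 m from the base axis. Payload 4.7 kg.
Tool frame: the origin (TCP) lies on the centre line of the jaws, within the pads' length; the fingertips stand 14 mm ahead of it and the grasp point (between the pads) lies 5 mm behind it; z points along the fingers, y is the line along which they close (so a half turn about z gives the same grasp; the last joint's range is limited). The gripper opens to 85 mm and grips with 20 to 120 N. Pads are 22 mm wide; open, the fingers measure 114 mm over their backs; the gripper's body (76 mm by 85 mm) begins 54 mm behind the grasp point. The pads swing forward as they close: fully open they stand 13 mm farther back than shut.
Start: joints at [-1.333, 0.469, -0.049, 1.532, 0.024, 1.141, -0.082], TCP at [0.178, 0.651, 0.245] pointing down, gripper open.
Joint ranges: [-2.59, 2.59], [-0.33, 1.99], [-1.39, 1.29], [0.1, 2.45], [-1.04, 4.18], [0.21, 1.99], [-2.66, 2.66]. Speed limits (rad/s): [2.57, 2.57, 3.14, 3.14, 3.14, 3.14, 3.14].

## Interface

Orientations are given as a rotation vector (axis times angle).
In Python, from bench import env gives the robot as it stands.
- The arm moves only by the tool step_arm, never from a script. Its argument "series" is a list of rows, each a list of 3 entries, a list of its own where there are three numbers: the shift along the tool's x, y, z normalised to -1 to 1, where 1 is 0.3 m, then the turn, a rotation vector about the tool's x, y, z normalised to -1 to 1, where 1 is 30 degrees, then the opening, from -1 (shut) to 1 (fully open), so that 0 is half open. In form: [[[dx, dy, dz], [wx, wy, wz], grip], ...]. A call has 1 to 12 rows; each row is the pose to reach, as a shift and turn from the pose commanded when the call began, along the tool's axes at that moment; what a row does not reach only later rows make up. A row lasts 1/10 s, in which the tool goes at most 50 mm and 8.59 degrees, less where a joint would pass 70% of its speed; a pose out of reach is approached as far as the arm can. A call with a number of a shift or a turn outside -1 to 1 is refused whole. A call with a gripper value outside its range is refused whole. The fingers move at their own pace and stop on an object; the grip force is fixed at half the most. Time passes only in rows, so rows that repeat a pose let the fingers close. It gives the time, the measured TCP pose, the force, the opening and the grip force at its end, in the units of the state.
- env.state(): the state, without advancing time (a new reading comes with each control period).
- env.read_camera(name): name is "scene" or "top" or "wrist"; returns (picture, depth): 420x560x3 uint8, red, green, blue; 420x560 float32, m along the optical axis (not along the pixel's ray), 0 where there is no reading.
- env.camera_info(name): a dict with "fx", "fy", "cx", "cy" (pixels), "xyz" and "attitude" of the camera in the world; the wrist camera has in their place "mount" (4x4, takes a point from camera to tool coordinates, whose origin is the TCP and whose axes are the flange's). Camera axes: x right, y down, z forward; pixel columns grow to the right and rows downward; lengths in m; the calibration is good to about 2 mm. A picture is of the moment at which its call begins: read the wrist's pose just before it. camera_info takes no time and is no camera call.
- env.hand_in(): hands the job in; it is judged then, once.
Trained networks look in the newest picture that a camera, given by its name, has taken for a name from the list of things; names that differ only in an ending like _2 or _b are one class to them, and where a whole thing is asked for, a point or a joint stands for the part that bears it (a point fixed in the world has none). Each returns a list of dicts, best first, with "p" (0 to 1); they miss things now and then, are a little off and sometimes report something else, mostly with a low value. They report only what shows in the picture. A call takes as long as a camera call. They do not tell look-alikes from the thing itself.
- env.trace(camera, thing): "mask" (420x560 bool, what is visible of it) and "box" ([left, top, right, bottom] in pixels, round what is visible of it).
The state is a dict: "time": time; "joint_pos": joint angles; "joint_vel": joint speeds; "joint_efforts": joint torques, N m; "eef_pos": TCP position; "tcp_rot": TCP orientation; "force": force on the tool from outside, world axes, zero at the start; "wrist_torque": the same for the moment, N m; "finger_gap": finger opening in m; "grasp_force": force on a finger pad.
Only numpy, scipy, OpenCV 4.12 (cv2) and the standard library are available. Lean on these libraries where they do the work, as an engineer would, in place of code of your own. Each camera call takes 0.05 s, during which the arm holds its last target. There are 200 camera calls.

## Working session

There is one attempt and no reset: what is moved stays moved. The work goes in short steps, Python scripts to look and compute and a tool call to move; the robot and the scene stay as the last step left them, time stands still between calls to the robot, and variables do not carry over. Pictures are saved under pics/ and viewed, at most 10 in all, crops included, and the job is handed in when it is done.

Besides the shell and the picture viewer there is one more tool, called after ">>>" by a JSON object that holds its "name" and its "arguments", one argument or row to a line. step_arm: Moves the arm, as the interface text tells. Its arguments: {"type":"object","properties":{"series":{"type":"array"}},"required":["series"]}

```bash
ls; mkdir -p pics; python3 - <<'E'
from bench import env
import cv2
for n in ("scene","top"):
    p,d=env.read_camera(n); cv2.imwrite(f"pics/{n}0.png",p[:,:,::-1]); i=env.camera_info(n); print(n,i)
    for t in ("case","wheel_left","bolt"):
        print(t,[(round(r["p"],2),r["box"]) for r in env.trace(n,t)])
s=env.state(); print(s)
E
```

```text
pics
scene {'fx': 452.9765190508926, 'fy': 452.9765190508926, 'cx': 280.1959386132683, 'cy': 212.69427611059854, 'xyz': array([ 0.96939055, -0.43444986,  0.91334742]), 'attitude': array([-2.39406435, -0.83977802,  0.24731609])}
case [(0.56, [159.2, 146.6, 350.1, 317.8]), (0.55, [132.3, 266.4, 188.4, 326.7])]
wheel_left [(0.6, [249.5, 182.6, 267.3, 198.6])]
bolt [(0.54, [197.4, 228.8, 213.3, 240.5])]
top {'fx': 489.60384982002324, 'fy': 489.60384982002324, 'cx': 279.6795389383258, 'cy': 217.634907558276, 'xyz': array([0.45847793, 0.04375221, 1.22307322]), 'attitude': array([-2.11624934,  2.15881782, -0.1540184 ])}
case [(0.94, [220.0, 194.9, 380.8, 314.9])]
wheel_left [(0.63, [275.5, 256.9, 282.7, 266.7]), (0.57, [297.0, 254.3, 302.2, 269.9])]
bolt []
{'time': 0.4, 'joint_pos': array([-1.33288365,  0.46874248, -0.04861665,  1.53266835,  0.02409028,
        1.14097093, -0.08235076]), 'joint_vel': array([-2.00181816e-04, -1.58799591e-03, -1.38669729e-03, -2.56846103e-03,
        1.98354157e-03,  6.19241916e-05,  7.16721715e-05]), 'joint_efforts': array([-1.08165666e-03, -5.09541321e+01, -4.68453008e-02, -2.37632561e+01,
        1.07831272e-02,  2.70945609e-03, -7.05115710e-06]), 'eef_pos': array([0.17790209, 0.65107559, 0.24516736]), 'tcp_rot': array([-4.17897952e-01, -3.11360329e+00,  3.12400913e-04]), 'force': array([-0.29611346, -0.41155855,  0.50136096]), 'wrist_torque': array([-0.01006402,  0.02228511, -0.00125997]), 'grasp_force': 0.0, 'finger_gap': 0.08511834533295835}
```

View pics/scene0.png

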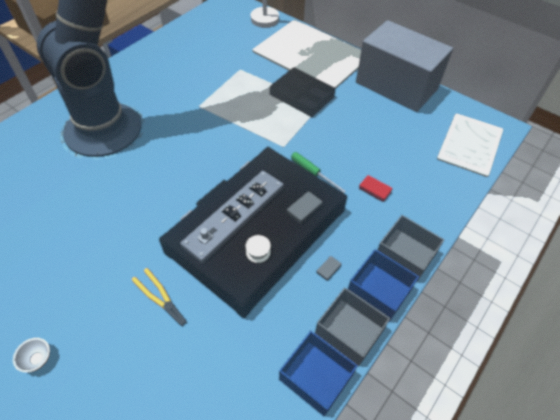

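View pics/top0.png

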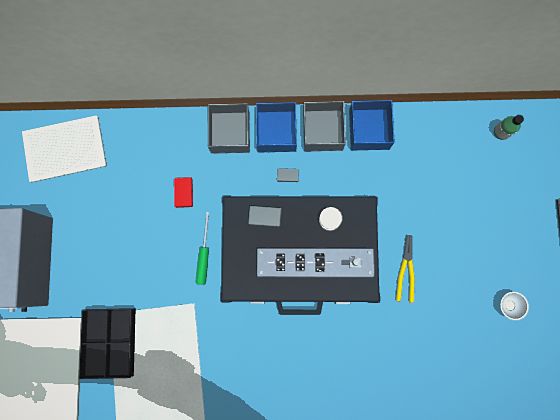

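The scene view shows the case with its lock console facing the robot. In the top view the wheels are at about (280,262), (300,262) and (320,262), and the knob is at about (355,262). Next I'll fit the case pose from depth.

```bash
cat > h.py <<'E'
from bench import env
import numpy as np, cv2
from scipy.spatial.transform import Rotation as R
def cloud(n):
    p,d=env.read_camera(n); i=env.camera_info(n)
    v,u=np.mgrid[:420,:560]
    c=np.stack([(u-i["cx"])/i["fx"]*d,(v-i["cy"])/i["fy"]*d,d],-1)
    return p,d,c@R.from_rotvec(i["attitude"]).as_matrix().T+i["xyz"]
E
python3 - <<'E'
from h import *
p,d,w=cloud("top")
z=w[...,2]; print("bench z",np.median(z[330:400,420:480]))
roi=np.zeros(d.shape,bool); roi[185:325,210:390]=1
m=(roi&(z>.05)&(d>0)).astype(np.uint8)
m=cv2.morphologyEx(m,cv2.MORPH_OPEN,np.ones((9,9)))
n,l,st,_=cv2.connectedComponentsWithStats(m); k=1+np.argmax(st[1:,4]); m=l==k
print("lid z",np.median(z[m]))
r=cv2.minAreaRect(w[m][:,:2].astype(np.float32)*1000); print("rect",r)
g=roi&(z>.082)&(z<.095); g=cv2.morphologyEx(g.astype(np.uint8),cv2.MORPH_OPEN,np.ones((3,3)))
n,l,st,_=cv2.connectedComponentsWithStats(g); k=1+np.argmax(st[1:,4])
print("console z",np.median(z[l==k]),cv2.minAreaRect(w[l==k][:,:2].astype(np.float32)*1000),st[k])
h=roi&(z>.097)&(z<.125)
n,l,st,c=cv2.connectedComponentsWithStats(h.astype(np.uint8))
for k in range(1,n):
    if st[k,4]>8: print(c[k],st[k,4],w[l==k].mean(0),z[l==k].max())
cv2.imwrite("pics/crop.png",cv2.resize(p[235:290,250:380,::-1],None,fx=6,fy=6,interpolation=cv2.INTER_CUBIC))
print(R.from_rotvec(env.state()["tcp_rot"]).as_matrix().round(3), env.camera_info("wrist"))
E
```

```text
bench z 0.0020222474806196322
lid z 0.07224893059875981
rect ((562.4749755859375, 8.120010375976562), (371.3206481933594, 255.18177795410156), 88.8950424194336)
console z 0.09117069891843732 ((528.2920532226562, -27.607559204101562), (269.2510681152344, 65.09497833251953), 88.89227294921875) [ 257  248  117   29 2477]
[330.17924528 217.29874214] 318 [ 0.63012282 -0.06470608  0.09994773] 0.10517607300579801
[299.90972222 261.81944444] 144 [0.52830033 0.00816495 0.10327958] 0.11087629978943103
[319.70588235 261.69934641] 153 [ 0.52747138 -0.03671102  0.10672754] 0.11575327823160109
[279.96946565 261.7480916 ] 131 [0.52937097 0.05365016 0.10319242] 0.10906879243845169
[355.09677419 261.40322581] 62 [ 0.52620949 -0.11625118  0.11222916] 0.12180541860972927
[[-0.965  0.264 -0.   ]
 [ 0.264  0.965 -0.   ]
 [ 0.    -0.    -1.   ]] {'fx': 366.43637368419076, 'fy': 366.43637368419076, 'cx': 277.54316076860914, 'cy': 210.67268607038866, 'mount': array([[-1.28330837e-03, -9.59904532e-01, -2.80324174e-01,
         7.18119489e-02],
       [ 9.99999124e-01, -1.14070571e-03, -6.71860260e-04,
        -4.08176875e-04],
       [ 3.25154323e-04, -2.80324791e-01,  9.59905155e-01,
        -1.29579998e-01],
       [ 0.00000000e+00,  0.00000000e+00,  0.00000000e+00,
         1.00000000e+00]])}
```

View pics/crop.png

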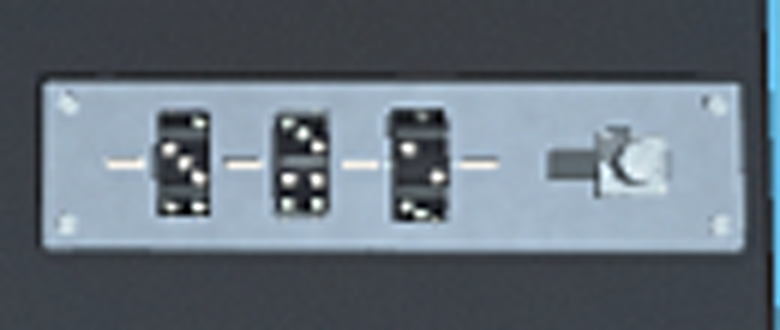

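The crop shows the left wheel at 3, the right at 2, and the middle one unclear (3 or 4). I'll go closer with the wrist camera.

```bash
cat >> h.py <<'E'
O=np.array([.564,.007]); a=-np.radians(1.105)
C=np.array([[np.cos(a),-np.sin(a)],[np.sin(a),np.cos(a)]])
RT=np.array([[-C[0,0],C[0,1],0],[-C[1,0],C[1,1],0],[0,0,-1]])
def case2w(x,y,z): return np.r_[O+C@[x/1000,y/1000],z/1000]
def w2case(p): return np.r_[C.T@(np.array(p)[:2]-O),p[2]]*1000
def plan(t):
    s=env.state(); r=R.from_rotvec(s["tcp_rot"]).as_matrix()
    print("t",s["time"],"case",w2case(s["eef_pos"]).round(1),"F",s["force"].round(2))
    print("shift",(r.T@(np.array(t)-s["eef_pos"])/.3).round(3),"turn",(R.from_matrix(r.T@RT).as_rotvec()/np.radians(30)).round(3))
E
python3 -c "
from h import *
plan(case2w(20,0,220))"
```

```text
t 0.45 case [-398.4  636.5  245.2] F [ 0.4  -0.51 -0.01]
shift [-1.872 -1.716  0.084] turn [-0.    -0.    -0.473]
```

>>> {"name": "step_arm", "arguments": {
  "series": [
    [[-0.94, -0.86, 0], [0, 0, 0], -1],
    [[-0.94, -0.86, 0], [0, 0, 0], -1],
    [[-0.94, -0.86, 0], [0, 0, 0], -1],
    [[-0.94, -0.86, 0], [0, 0, 0], -1],
    [[-0.94, -0.86, 0], [0, 0, 0], -1],
    [[-0.94, -0.86, 0], [0, 0, 0], -1],
    [[-0.94, -0.86, 0], [0, 0, 0], -1],
    [[-0.94, -0.86, 0], [0, 0, 0], -1]
  ]
}}

```text
time: 1.25
eef_pos: [0.3839, 0.3242, 0.2457]
tcp_rot: [0.424, 3.112, -0.0]
force: [1.1, 0.9, -0.2]
finger_gap: -0.0003
grasp_force: 0.0
```

>>> {"name": "step_arm", "arguments": {
  "series": [
    [[-0.93, -0.85, 0.08], [0, 0, -0.473], -1],
    [[-0.93, -0.85, 0.08], [0, 0, -0.473], -1],
    [[-0.93, -0.85, 0.08], [0, 0, -0.473], -1],
    [[-0.93, -0.85, 0.08], [0, 0, -0.473], -1],
    [[-0.93, -0.85, 0.08], [0, 0, -0.473], -1],
    [[-0.93, -0.85, 0.08], [0, 0, -0.473], -1],
    [[-0.93, -0.85, 0.08], [0, 0, -0.473], -1],
    [[-0.93, -0.85, 0.08], [0, 0, -0.473], -1],
    [[-0.93, -0.85, 0.08], [0, 0, -0.473], -1]
  ]
}}

```text
time: 2.15
eef_pos: [0.5856, 0.0019, 0.2212]
tcp_rot: [0.044, 3.14, -0.005]
force: [-0.5, -0.2, -0.0]
finger_gap: 0.0001
grasp_force: 0.0
```

```bash
cat >> h.py <<'E'
def wrist(fn):
    s=env.state(); p,d=env.read_camera("wrist"); i=env.camera_info("wrist")
    v,u=np.mgrid[:420,:560]
    c=np.stack([(u-i["cx"])/i["fx"]*d,(v-i["cy"])/i["fy"]*d,d],-1)
    M=i["mount"]; t=c@M[:3,:3].T+M[:3,3]
    w=t@R.from_rotvec(s["tcp_rot"]).as_matrix().T+s["eef_pos"]
    cv2.imwrite(fn,p[:,:,::-1]); return p,d,w
E
python3 -c "
from h import *
plan(case2w(20,0,220)); p,d,w=wrist('pics/w1.png')
q=np.concatenate([(w[...,:2]-O)@C,w[...,2:]],-1)*1000
z=q[...,2]
m=(d>0)&(z>94)&(z<130)&(abs(q[...,0]+35)<25)&(q[...,1]<60)&(q[...,1]>-150)
n,l,st,c=cv2.connectedComponentsWithStats(m.astype(np.uint8))
for k in range(1,n):
    if st[k,4]>60: s=l==k; print(c[k].round(),st[k],q[s].mean(0).round(1),np.percentile(q[s],[2,98],axis=0).round(1).tolist())
"
```

```text
t 2.15 case [ 21.7  -4.7 221.2] F [-0.52 -0.21 -0.01]
shift [0.006 0.016 0.004] turn [-0.006  0.003 -0.017]
[220. 125.] [ 203   93   35   65 2025] [-36.9 -42.4 105.5] [[-55.9, -52.6, 94.8], [-16.6, -33.2, 110.5]]
[287. 125.] [ 273   95   30   61 1759] [-36.1   1.7 102.3] [[-54.2, -7.8, 94.8], [-16.6, 11.1, 106.6]]
[354. 124.] [ 338   96   34   58 1799] [-36.2  46.  101.8] [[-53.7, 36.7, 94.5], [-17.4, 56.2, 105.8]]
[100. 127.] [  74  109   51   36 1546] [ -36.6 -120.7  105.4] [[-47.7, -134.8, 94.3], [-24.6, -111.5, 119.4]]
```

View pics/w1.png

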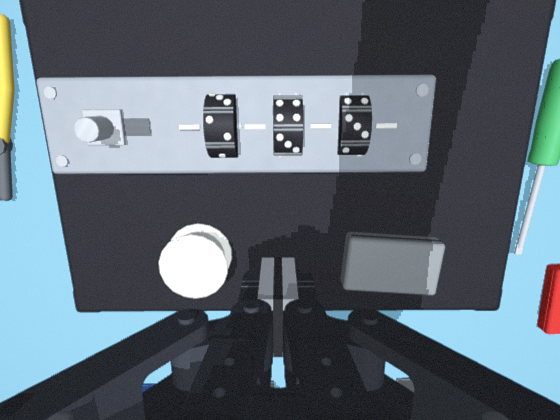

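The wrist view shows the left wheel (354,124) at 3, the middle wheel (287,125) halfway between 3 and 4, and the right wheel (220,125) at 2. Next: approach the left wheel.

```bash
sed -i 's/^O=.*;/O=np.array([.5635,.008]);/' h.py; python3 -c "
from h import *
plan(case2w(-45,45,131))"
```

```text
t 2.2 case [ 21.1  -2.2 221.1] F [0.16 0.91 0.07]
shift [0.221 0.157 0.3  ] turn [-0.002  0.    -0.01 ]
```

>>> {"name": "step_arm", "arguments": {
  "series": [
    [[0.22, 0.157, 0.1], [0, 0, -0.01], -1],
    [[0.22, 0.157, 0.3], [0, 0, -0.01], -1],
    [[0.22, 0.157, 0.3], [0, 0, -0.01], -1],
    [[0.22, 0.157, 0.3], [0, 0, -0.01], -1],
    [[0.22, 0.157, 0.3], [0, 0, -0.01], -1]
  ]
}}

```text
time: 2.7
eef_pos: [0.5193, 0.0577, 0.1321]
tcp_rot: [0.019, 3.14, 0.001]
force: [0.8, -0.1, 0.5]
finger_gap: 0.0002
grasp_force: 0.0
```

```bash
python3 -c "
from h import *
plan(case2w(-45,45,124))"
```

```text
t 2.7 case [-45.2  48.8 132.1] F [ 0.76 -0.09  0.55]
shift [-0.    -0.013  0.027] turn [0.001 0.002 0.014]
```

>>> {"name": "step_arm", "arguments": {
  "series": [
    [[0, -0.008, 0.02], [0, 0, 0], -1],
    [[0, -0.008, 0.033], [0, 0, 0], -1],
    [[0, -0.008, 0.04], [0, 0, 0], -1],
    [[0, -0.008, 0.04], [0, 0, 0], -1]
  ]
}}

```text
time: 3.1
eef_pos: [0.519, 0.0541, 0.1194]
tcp_rot: [0.023, 3.141, 0.0]
force: [0.5, -1.0, 0.6]
finger_gap: 0.0002
grasp_force: 0.0
```

>>> {"name": "step_arm", "arguments": {
  "series": [
    [[0, 0, 0.004], [0, 0, 0], -1],
    [[0, 0, 0.007], [0, 0, 0], -1],
    [[0, 0, 0.007], [0, 0, 0], -1]
  ]
}}

```text
time: 3.4
eef_pos: [0.519, 0.0543, 0.1175]
tcp_rot: [0.022, 3.141, 0.0]
force: [-0.7, -1.3, 3.9]
finger_gap: 0.0003
grasp_force: 1.7
```

```bash
python3 -c "
from h import *
plan(case2w(-45,45,124))"
```

```text
t 3.4 case [-45.4  45.4 117.5] F [-0.7  -1.28  3.92]
shift [-0.001 -0.001 -0.022] turn [0.    0.001 0.01 ]
```

>>> {"name": "step_arm", "arguments": {
  "series": [
    [[0, 0, 0.007], [0, 0, 0], -1],
    [[0, 0, 0.014], [0, 0, 0], -1],
    [[0, 0, 0.014], [0, 0, 0], -1]
  ]
}}

```text
time: 3.7
eef_pos: [0.5191, 0.0543, 0.1134]
tcp_rot: [0.022, 3.141, 0.0]
force: [-1.1, -0.2, 6.6]
finger_gap: 0.0002
grasp_force: 3.3
```

>>> {"name": "step_arm", "arguments": {
  "series": [
    [[0, 0, 0.003], [0, 0, 0], -1],
    [[-0.015, 0, 0.003], [0, 0, 0], -1],
    [[-0.03, 0, 0.003], [0, 0, 0], -1],
    [[-0.045, 0, 0.003], [0, 0, 0], -1],
    [[-0.06, 0, 0.003], [0, 0, 0], -1],
    [[-0.075, 0, 0.003], [0, 0, 0], -1],
    [[-0.08, 0, 0.003], [0, 0, 0], -1],
    [[-0.08, 0, 0.003], [0, 0, 0], -1]
  ]
}}

```text
time: 4.5
eef_pos: [0.5453, 0.0538, 0.1133]
tcp_rot: [0.022, 3.136, 0.0]
force: [2.3, -0.6, 5.4]
finger_gap: -0.0001
grasp_force: 3.1
```

```bash
python3 -c "
from h import *
plan(case2w(-45,45,124)); p,d,w=wrist('pics/w2.png')
p,d=env.read_camera('top'); cv2.imwrite('pics/t2.png',cv2.resize(p[235:290,250:380,::-1],None,fx=6,fy=6,interpolation=cv2.INTER_CUBIC))"
```

```text
t 4.5 case [-19.1  45.4 113.3] F [ 2.35 -0.55  5.43]
shift [ 0.086 -0.001 -0.036] turn [0.001 0.011 0.01 ]
```

View pics/w2.png

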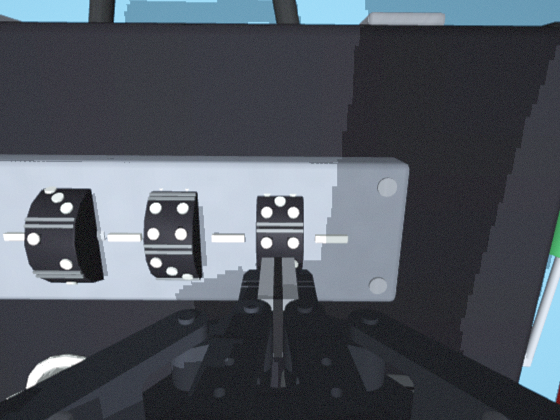

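The left wheel has rolled to about 4 (its 4/5 groove is at row 230, just on the robot side of the finger). I'll release it so it snaps, go back and press again.

>>> {"name": "step_arm", "arguments": {
  "series": [
    [[0, 0, -0.02], [0, 0, 0], -1],
    [[0, 0, -0.045], [0, 0, 0], -1],
    [[0.04, 0, -0.045], [0, 0, 0], -1],
    [[0.082, 0, -0.045], [0, 0, 0], -1],
    [[0.082, 0, -0.045], [0, 0, 0], -1],
    [[0.082, 0, -0.045], [0, 0, 0], -1],
    [[0.082, 0, -0.03], [0, 0, 0], -1],
    [[0.082, 0, -0.02], [0, 0, 0], -1],
    [[0.082, 0, -0.01], [0, 0, 0], -1],
    [[0.082, 0, -0.003], [0, 0, 0], -1],
    [[0.082, 0, 0], [0, 0, 0], -1],
    [[0.082, 0, 0], [0, 0, 0], -1]
  ]
}}

```text
time: 5.8
eef_pos: [0.5186, 0.0544, 0.1125]
tcp_rot: [0.022, 3.141, 0.0]
force: [-2.1, -1.2, 7.0]
finger_gap: 0.0001
grasp_force: 3.6
```

Good. Second stroke, then release.

>>> {"name": "step_arm", "arguments": {
  "series": [
    [[-0.015, 0, 0], [0, 0, 0], -1],
    [[-0.03, 0, 0], [0, 0, 0], -1],
    [[-0.045, 0, 0], [0, 0, 0], -1],
    [[-0.06, 0, 0], [0, 0, 0], -1],
    [[-0.075, 0, 0], [0, 0, 0], -1],
    [[-0.078, 0, 0], [0, 0, 0], -1],
    [[-0.078, 0, -0.02], [0, 0, 0], -1],
    [[-0.078, 0, -0.05], [0, 0, 0], -1],
    [[-0.15, 0, -0.1], [0, 0, 0], -1],
    [[-0.22, -0.07, -0.13], [0, 0, 0], -1],
    [[-0.22, -0.14, -0.13], [0, 0, 0], -1],
    [[-0.22, -0.14, -0.13], [0, 0, 0], -1]
  ]
}}

```text
time: 7.0
eef_pos: [0.5834, 0.0076, 0.1515]
tcp_rot: [-0.03, -3.141, 0.003]
force: [-0.6, -0.2, -0.7]
finger_gap: -0.0001
grasp_force: 0.0
```

```bash
python3 -c "
from h import *
p,d,w=wrist('pics/w3.png')
plan(case2w(-24,0,131))"
```

```text
t 7.05 case [ 19.4   2.2 151.1] F [-0.95  0.69  0.03]
shift [ 0.145 -0.007  0.067] turn [-0.001 -0.002  0.004]
```

View pics/w3.png

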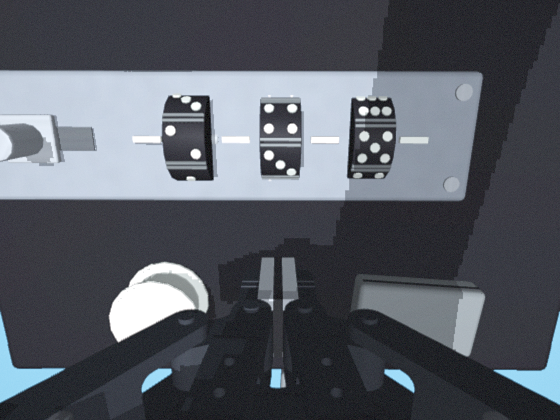

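The left wheel now shows 5 at (373,148). The middle wheel is still between 4 and 3, nearer 3, and the right is at 2. Now the middle wheel.

>>> {"name": "step_arm", "arguments": {
  "series": [
    [[0.06, -0.007, 0.0], [0, 0, 0], -1],
    [[0.145, -0.007, 0.05], [0, 0, 0], -1],
    [[0.145, -0.007, 0.08], [0, 0, 0], -1],
    [[0.145, -0.007, 0.1], [0, 0, 0], -1],
    [[0.145, -0.007, 0.108], [0, 0, 0], -1],
    [[0.145, -0.007, 0.112], [0, 0, 0], -1],
    [[0.145, -0.007, 0.112], [0, 0, 0], -1]
  ]
}}

```text
time: 7.75
eef_pos: [0.5416, 0.0107, 0.1181]
tcp_rot: [0.021, 3.139, 0.001]
force: [2.0, 1.3, 1.4]
finger_gap: 0.0
grasp_force: 0.9
```

```bash
python3 -c "
from h import *
plan(case2w(-24,0,113.5))"
```

```text
t 7.75 case [-22.    2.2 118.1] F [2.05 1.32 1.42]
shift [ 0.007 -0.007  0.015] turn [0.001 0.005 0.011]
```

>>> {"name": "step_arm", "arguments": {
  "series": [
    [[0, 0, 0.003], [0, 0, 0], -1],
    [[0, 0, 0.006], [0, 0, 0], -1],
    [[0, 0, 0.009], [0, 0, 0], -1],
    [[0, 0, 0.012], [0, 0, 0], -1],
    [[0, 0, 0.012], [0, 0, 0], -1]
  ]
}}

```text
time: 8.25
eef_pos: [0.542, 0.0105, 0.1154]
tcp_rot: [0.022, 3.137, 0.002]
force: [1.7, 2.0, 7.0]
finger_gap: 0.0001
grasp_force: 3.7
```

>>> {"name": "step_arm", "arguments": {
  "series": [
    [[0.01, 0, 0.001], [0, 0, 0], -1],
    [[0.025, 0, 0.001], [0, 0, 0], -1],
    [[0.04, 0, 0.001], [0, 0, 0], -1],
    [[0.055, 0, 0.001], [0, 0, 0], -1],
    [[0.07, 0, 0.001], [0, 0, 0], -1],
    [[0.085, 0, 0.001], [0, 0, 0], -1],
    [[0.093, 0, 0.001], [0, 0, 0], -1],
    [[0.093, 0, 0.001], [0, 0, 0], -1]
  ]
}}

```text
time: 9.05
eef_pos: [0.5106, 0.011, 0.1139]
tcp_rot: [-0.021, -3.138, -0.002]
force: [-2.8, 1.7, 6.6]
finger_gap: -0.0002
grasp_force: 3.7
```

>>> {"name": "step_arm", "arguments": {
  "series": [
    [[0, 0, -0.02], [0, 0, 0], -1],
    [[0, 0, -0.06], [0, 0, 0], -1],
    [[-0.1, 0, -0.12], [0, 0, 0], -1],
    [[-0.23, 0, -0.13], [0, 0, 0], -1],
    [[-0.23, 0, -0.13], [0, 0, 0], -1],
    [[-0.23, 0, -0.13], [0, 0, 0], -1]
  ]
}}

```text
time: 9.65
eef_pos: [0.5814, 0.0087, 0.1528]
tcp_rot: [-0.023, -3.141, 0.001]
force: [-1.2, -0.3, -0.1]
finger_gap: 0.0001
grasp_force: 0.0
```

```bash
python3 -c "
from h import *
p,d,w=wrist('pics/w4.png')
plan(case2w(-22,0,135))"
```

```text
t 9.7 case [ 16.8   1.1 152.4] F [-0.75 -0.22  0.3 ]
shift [ 0.129 -0.003  0.058] turn [-0.001 -0.003  0.009]
```

View pics/w4.png

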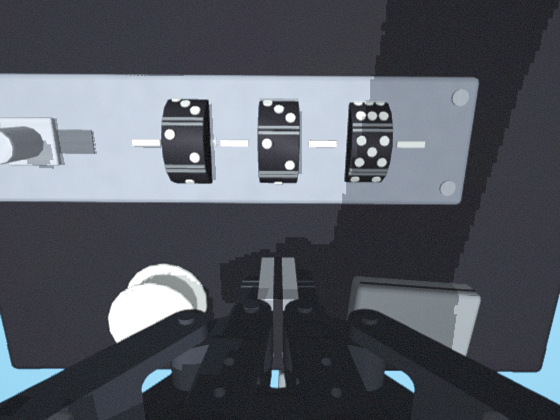

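The middle wheel now shows 2 at (278,155), maybe still snapping. I'll move behind the right wheel and check numerically using pip centroids.

>>> {"name": "step_arm", "arguments": {
  "series": [
    [[0, -0.15, 0], [0, 0, 0], -1],
    [[0, -0.153, 0], [0, 0, 0], -1],
    [[0, -0.153, 0], [0, 0, 0], -1],
    [[0, -0.153, 0], [0, 0, 0], -1]
  ]
}}

```text
time: 10.1
eef_pos: [0.5796, -0.0358, 0.1525]
tcp_rot: [-0.021, -3.141, -0.001]
force: [-0.5, 0.4, -0.4]
finger_gap: -0.0002
grasp_force: 0.0
```

```bash
cat >> h.py <<'E'
def pips(fn):
    p,d,w=wrist(fn); q=np.concatenate([(w[...,:2]-O)@C,w[...,2:]],-1)*1000
    g=p.min(2)>150
    n,l,st,c=cv2.connectedComponentsWithStats(g.astype(np.uint8))
    for name,y in (("L",45),("M",0),("R",-45)):
        o=[]
        for k in range(1,n):
            m=q[l==k].mean(0)
            if 5<st[k,4]<150 and abs(m[1]-y)<12 and abs(m[0]+35)<24 and m[2]>93: o.append(m.round(1).tolist())
        print(name,o)
E
python3 -c "
from h import *
pips('pics/w5.png')
plan(case2w(-46,-45,131))"
```

```text
L [[-55.0, 37.4, 98.8], [-54.9, 47.7, 98.9], [-48.9, 40.2, 100.3], [-48.8, 45.7, 100.2], [-48.9, 49.5, 103.4], [-37.6, 39.0, 107.8], [-37.6, 49.8, 107.7], [-32.1, 45.7, 105.3], [-26.8, 40.2, 103.9], [-26.9, 51.1, 104.1], [-17.1, 40.0, 96.8], [-17.1, 51.0, 97.0]]
M [[-51.7, 0.8, 100.3], [-47.9, 5.7, 106.3], [-43.5, -0.1, 106.4], [-41.1, -0.6, 107.4], [-36.1, -4.7, 108.1], [-25.7, 6.2, 106.4], [-19.7, 1.7, 102.0]]
R [[-54.1, -44.2, 99.4], [-51.0, -38.7, 103.3], [-47.4, -44.1, 106.5], [-45.2, -44.5, 107.8], [-40.4, -49.7, 109.6], [-29.7, -38.8, 109.6], [-25.6, -44.7, 110.5], [-22.8, -44.0, 106.8]]
t 10.15 case [ 17.2 -43.  152.5] F [ 1.04 -0.24 -0.18]
shift [ 0.211 -0.005  0.072] turn [ 0.002 -0.001  0.013]
```

```bash
cat >> h.py <<'E'
from scipy.optimize import least_squares
def axes():
    p,d,w=wrist('pics/tmp.png'); q=np.concatenate([(w[...,:2]-O)@C,w[...,2:]],-1)*1000
    g=p.min(2)>150
    n,l,st,c=cv2.connectedComponentsWithStats(g.astype(np.uint8))
    for name,y in (("L",46),("M",1),("R",-44)):
        m=(d>0)&(abs(q[...,1]-y)<7)&(abs(q[...,0]+35)<22)&(q[...,2]>95); P=q[m]
        f=least_squares(lambda v:np.hypot(P[:,0]-v[0],P[:,2]-v[1])-22,[-35,85],loss="soft_l1").x
        o=[]
        for k in range(1,n):
            s=q[l==k].mean(0)
            if 5<st[k,4]<150 and abs(s[1]-y)<12 and abs(s[0]+35)<24 and s[2]>93: o.append((round(float(np.arcsin(np.clip((s[0]-f[0])/22,-1,1))),2),round(s[1]-y)))
        print(name,"axis",f.round(1),o)
E
python3 -c "
from h import *
axes()"
```

```text
L axis [-34.6  82.9] [(-0.7, -6), (-0.7, 0), (-0.7, 5), (-0.13, -6), (-0.12, 5), (0.09, -3), (0.36, -6), (0.36, 5), (0.92, -6), (0.92, 5)]
M axis [-34.8  85.6] [(-0.87, 0), (-0.63, 5), (-0.42, -1), (-0.3, -2), (-0.06, -6), (0.38, 3), (0.63, 0)]
R axis [-34.9  87.7] [(-1.06, 0), (-0.82, 5), (-0.59, 0), (-0.47, 0), (-0.25, -6), (0.24, 5), (0.47, 1), (0.59, 0)]
```

The left wheel is at about 4.30 and the middle at about 1.22, both in tolerance. The right is exactly 2. Now I'll approach the right wheel.

>>> {"name": "step_arm", "arguments": {
  "series": [
    [[0.1, -0.005, 0], [0, 0, 0], -1],
    [[0.208, -0.005, 0.03], [0, 0, 0], -1],
    [[0.208, -0.005, 0.06], [0, 0, 0], -1],
    [[0.208, -0.005, 0.08], [0, 0, 0], -1],
    [[0.208, -0.005, 0.095], [0, 0, 0], -1],
    [[0.208, -0.005, 0.102], [0, 0, 0], -1],
    [[0.208, -0.005, 0.102], [0, 0, 0], -1]
  ]
}}

```text
time: 10.9
eef_pos: [0.5192, -0.0367, 0.1222]
tcp_rot: [0.021, 3.141, 0.001]
force: [-0.5, 1.1, 3.0]
finger_gap: -0.0004
grasp_force: 1.7
```

```bash
python3 -c "
from h import *
plan(case2w(-45,-45,117.5))"
```

```text
t 10.9 case [-43.5 -45.5 122.2] F [-0.48  1.13  2.95]
shift [0.005 0.002 0.016] turn [0.001 0.002 0.011]
```

>>> {"name": "step_arm", "arguments": {
  "series": [
    [[0, 0, 0.005], [0, 0, 0], -1],
    [[0, 0, 0.009], [0, 0, 0], -1],
    [[0, 0, 0.013], [0, 0, 0], -1],
    [[0, 0, 0.013], [0, 0, 0], -1]
  ]
}}

```text
time: 11.3
eef_pos: [0.5188, -0.0367, 0.1187]
tcp_rot: [0.021, 3.14, 0.001]
force: [-0.9, 2.1, 6.2]
finger_gap: 0.0
grasp_force: 3.1
```

>>> {"name": "step_arm", "arguments": {
  "series": [
    [[0, 0, 0.004], [0, 0, 0], -1],
    [[-0.015, 0, 0.004], [0, 0, 0], -1],
    [[-0.03, 0, 0.004], [0, 0, 0], -1],
    [[-0.045, 0, 0.004], [0, 0, 0], -1],
    [[-0.06, 0, 0.004], [0, 0, 0], -1],
    [[-0.075, 0, 0.004], [0, 0, 0], -1],
    [[-0.078, 0, 0.004], [0, 0, 0], -1],
    [[-0.078, 0, 0.004], [0, 0, 0], -1]
  ]
}}

```text
time: 12.1
eef_pos: [0.5441, -0.0373, 0.1181]
tcp_rot: [0.022, 3.136, 0.0]
force: [2.7, 1.4, 4.7]
finger_gap: 0.0002
grasp_force: 3.0
```

>>> {"name": "step_arm", "arguments": {
  "series": [
    [[0, 0, -0.02], [0, 0, 0], -1],
    [[0, 0, -0.045], [0, 0, 0], -1],
    [[0.04, 0, -0.045], [0, 0, 0], -1],
    [[0.08, 0, -0.045], [0, 0, 0], -1],
    [[0.08, 0, -0.045], [0, 0, 0], -1],
    [[0.08, 0, -0.045], [0, 0, 0], -1],
    [[0.08, 0, -0.03], [0, 0, 0], -1],
    [[0.08, 0, -0.02], [0, 0, 0], -1],
    [[0.08, 0, -0.01], [0, 0, 0], -1],
    [[0.08, 0, -0.003], [0, 0, 0], -1],
    [[0.08, 0, 0], [0, 0, 0], -1],
    [[0.08, 0, 0], [0, 0, 0], -1]
  ]
}}

```text
time: 13.3
eef_pos: [0.5183, -0.0371, 0.1174]
tcp_rot: [0.022, 3.14, 0.0]
force: [-0.9, 0.0, 7.0]
finger_gap: 0.0003
grasp_force: 3.6
```

>>> {"name": "step_arm", "arguments": {
  "series": [
    [[-0.015, 0, 0], [0, 0, 0], -1],
    [[-0.03, 0, 0], [0, 0, 0], -1],
    [[-0.045, 0, 0], [0, 0, 0], -1],
    [[-0.06, 0, 0], [0, 0, 0], -1],
    [[-0.075, 0, 0], [0, 0, 0], -1],
    [[-0.078, 0, 0], [0, 0, 0], -1],
    [[-0.078, 0, -0.02], [0, 0, 0], -1],
    [[-0.078, 0, -0.05], [0, 0, 0], -1],
    [[-0.15, 0, -0.1], [0, 0, 0], -1],
    [[-0.22, 0, -0.13], [0, 0, 0], -1],
    [[-0.22, 0, -0.13], [0, 0, 0], -1],
    [[-0.22, 0, -0.13], [0, 0, 0], -1]
  ]
}}

```text
time: 14.5
eef_pos: [0.5826, -0.038, 0.1556]
tcp_rot: [-0.022, -3.14, -0.0]
force: [-0.6, 0.2, 0.4]
finger_gap: 0.0003
grasp_force: 0.0
```

```bash
python3 -c "
from h import *
axes()
p,d,w=wrist('pics/w6.png')
q=np.concatenate([(w[...,:2]-O)@C,w[...,2:]],-1)*1000
m=(q[...,2]>110)&(q[...,2]<125)&(abs(q[...,0]+35)<15)&(q[...,1]<-90)&(q[...,1]>-150)
print('knob',m.sum(),q[m].mean(0).round(1),np.percentile(q[m],[2,98],axis=0).round(1).tolist())
plan(case2w(-36,-158,145))"
```

```text
L axis [-34.5  82.9] [(-0.71, -9), (-0.71, 0), (-0.71, 4), (-0.13, -6), (-0.13, 5), (0.11, 0), (0.36, -6), (0.34, 4), (0.92, -6), (0.92, 5)]
M axis [-34.8  85.7] [(-0.87, 0), (-0.64, 5), (-0.42, -1), (-0.29, -3), (-0.07, -6), (0.43, 5), (0.75, -7)]
R axis [-35.   87.7] [(-0.96, 0), (-0.73, -6), (-0.73, 5), (-0.38, 0), (-0.15, -6), (-0.17, 5), (0.34, -6), (0.34, 5), (0.56, -5), (0.56, 4), (0.91, -6)]
knob 1143 [ -35.7 -123.6  117.4] [[-42.5, -131.6, 111.0], [-28.6, -117.4, 119.6]]
t 14.6 case [ 19.1 -45.7 155.1] F [-0.13  0.68 -0.12]
shift [ 0.186 -0.373  0.034] turn [ 0.    -0.005  0.01 ]
```

View pics/w6.png

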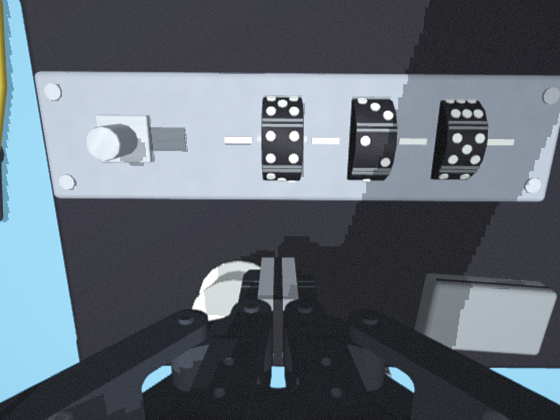

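The wheels read 5, 2, 4 from robot left to right, at image (460,145), (375,150) and (282,148). The knob is at (108,140). Next I'll go beyond the knob and down.

>>> {"name": "step_arm", "arguments": {
  "series": [
    [[0.1, -0.15, 0], [0, 0, 0], -1],
    [[0.184, -0.3, 0], [0, 0, 0], -1],
    [[0.184, -0.397, 0], [0, 0, 0], -1],
    [[0.184, -0.397, 0], [0, 0, 0], -1],
    [[0.184, -0.397, 0], [0, 0, 0], -1],
    [[0.184, -0.397, 0.06], [0, 0, 0], -1],
    [[0.184, -0.397, 0.1], [0, 0, 0], -1],
    [[0.184, -0.397, 0.133], [0, 0, 0], -1],
    [[0.184, -0.397, 0.133], [0, 0, 0], -1]
  ]
}}

```text
time: 15.5
eef_pos: [0.5256, -0.1551, 0.1142]
tcp_rot: [-0.019, -3.138, -0.002]
force: [-0.4, 0.2, -0.4]
finger_gap: 0.0
grasp_force: 0.0
```

```bash
python3 -c "
from h import *
plan(case2w(-35.5,-150,115))"
```

```text
t 15.5 case [ -34.8 -163.8  114.2] F [-0.43  0.19 -0.44]
shift [ 0.002  0.046 -0.003] turn [ 0.002 -0.007  0.013]
```

>>> {"name": "step_arm", "arguments": {
  "series": [
    [[0, 0.02, 0], [0, 0, 0], -1],
    [[0, 0.04, 0], [0, 0, 0], -1],
    [[0, 0.053, 0], [0, 0, 0], -1],
    [[0, 0.06, 0], [0, 0, 0], -1],
    [[0, 0.067, 0], [0, 0, 0], -1],
    [[0, 0.067, 0], [0, 0, 0], -1]
  ]
}}

```text
time: 16.1
eef_pos: [0.5272, -0.1368, 0.1163]
tcp_rot: [0.022, 3.14, -0.001]
force: [-0.3, -1.8, 2.1]
finger_gap: -0.0001
grasp_force: 0.7
```

>>> {"name": "step_arm", "arguments": {
  "series": [
    [[0, 0.006, 0], [0, 0, 0], -1],
    [[0, 0.012, 0], [0, 0, 0], -1],
    [[0, 0.018, 0], [0, 0, 0], -1],
    [[0, 0.024, 0], [0, 0, 0], -1],
    [[0, 0.03, 0], [0, 0, 0], -1],
    [[0, 0.03, 0], [0, 0, 0], -1]
  ]
}}

```text
time: 16.7
eef_pos: [0.5271, -0.1268, 0.116]
tcp_rot: [0.021, 3.141, 0.001]
force: [0.1, -2.7, 1.0]
finger_gap: -0.0001
grasp_force: 0.9
```

Sliding freely. Continuing in small steps.

>>> {"name": "step_arm", "arguments": {
  "series": [
    [[0, 0.004, 0], [0, 0, 0], -1],
    [[0, 0.008, 0], [0, 0, 0], -1],
    [[0, 0.011, 0], [0, 0, 0], -1],
    [[0, 0.011, 0], [0, 0, 0], -1]
  ]
}}

```text
time: 17.1
eef_pos: [0.5271, -0.1238, 0.116]
tcp_rot: [0.021, 3.141, 0.0]
force: [1.4, -1.4, 1.0]
finger_gap: 0.0001
grasp_force: 1.0
```

>>> {"name": "step_arm", "arguments": {
  "series": [
    [[0, 0.003, 0], [0, 0, 0], -1],
    [[0, 0.006, 0], [0, 0, 0], -1],
    [[0, 0.006, 0], [0, 0, 0], -1]
  ]
}}

```text
time: 17.4
eef_pos: [0.5271, -0.1234, 0.116]
tcp_rot: [0.023, 3.141, -0.002]
force: [1.0, -5.7, 0.2]
finger_gap: -0.0001
grasp_force: 2.6
```

It has stopped with the force rising, after about 14 mm. I'll back off, lift and verify.

>>> {"name": "step_arm", "arguments": {
  "series": [
    [[0, -0.03, 0], [0, 0, 0], -1],
    [[0, -0.07, 0], [0, 0, 0], -1],
    [[0, -0.07, -0.1], [0, 0, 0], -1],
    [[-0.1, 0, -0.25], [0, 0, 0], -1],
    [[-0.22, 0.15, -0.25], [0, 0, 0], -1],
    [[-0.22, 0.25, -0.25], [0, 0, 0], -1],
    [[-0.22, 0.25, -0.25], [0, 0, 0], -1],
    [[-0.22, 0.25, -0.25], [0, 0, 0], -1]
  ]
}}

```text
time: 18.2
eef_pos: [0.5936, -0.0471, 0.1903]
tcp_rot: [-0.018, -3.139, -0.001]
force: [-0.4, 0.1, -0.7]
finger_gap: -0.0002
grasp_force: 0.0
```

```bash
python3 -c "
from h import *
axes()
p,d,w=wrist('pics/w7.png')
q=np.concatenate([(w[...,:2]-O)@C,w[...,2:]],-1)*1000
m=(q[...,2]>110)&(q[...,2]<125)&(abs(q[...,0]+35)<15)&(q[...,1]<-80)&(q[...,1]>-150)
print('knob',m.sum(),q[m].mean(0).round(1),np.percentile(q[m],[2,98],axis=0).round(1).tolist())
plan(case2w(-36,-158,145))"
```

```text
L axis [-34.6  82.9] [(-0.7, -6), (-0.69, -3), (-0.68, 0), (-0.13, -7), (-0.13, 5), (0.11, -2), (0.36, -6), (0.36, 5), (0.93, -6), (0.92, 5)]
M axis [-34.8  85.6] [(-0.86, -1), (-0.64, 5), (-0.41, -3), (-0.3, -5), (-0.07, -6), (0.42, 5)]
R axis [-35.   87.7] [(-0.94, 0), (-0.73, -6), (-0.72, 5), (-0.5, 0), (-0.38, 0), (-0.15, -6), (-0.16, 5), (0.33, -6), (0.34, 5), (0.56, 0), (0.91, -6)]
knob 755 [ -35.4 -110.2  117.8] [[-42.4, -117.8, 111.4], [-28.4, -103.6, 119.7]]
t 18.3 case [ 30.8 -57.1 190.4] F [-0.24 -0.76  0.65]
shift [ 0.223 -0.335  0.152] turn [-0.001 -0.003  0.006]
```

View pics/w7.png

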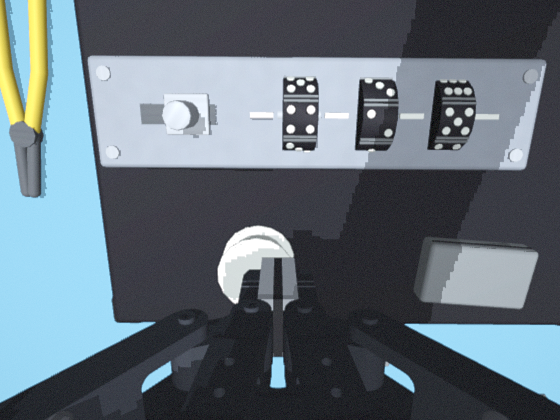

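The knob, now at (180,115), has moved 13.4 to 13.8 mm. The wheels still read 5, 2, 4, and the arm is clear of everything.

```bash
python3 -c "
from bench import env
print(env.hand_in())"
```

```text
the job is handed in; nothing more can be done
None
```

The job is handed in: by my last camera check the wheels read 5, 2, 4 from left to right and the bolt had slid about 13.5 of its 14 mm. The arm was clear and the pliers, spool and bit box looked undisturbed, but the screwdriver was out of that last view, and the hand-in returned no verdict.

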